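# Press a snap-in cover home with a hand pusher

### The arm

A 6-joint arm with a two-finger parallel gripper is mounted at the origin on a cart in front of the work surface, level with it; the furniture and walls round the work are solid. World frame = base frame: x ahead of the robot, y to its left, z up, the work surface at z = 0. Lengths are in m, angles in rad, forces in N, time in s.
With the tool pointing down it reaches from about 0.325 to 0.85 m from the base axis. Payload 15.5 kg.
Tool frame: the origin (TCP) lies midway between the tips of the shut fingers; the grasp point (between the pads) lies arm.grip_depth behind it (arm.grip_depth is the distance from the TCP to the grasp point, in m); z points along the fingers, y is the line along which they close (so a half turn about z gives the same grasp; the last joint's range is limited). The gripper opens to 91 mm and grips with 3 to 60 N. Pads are 32 mm wide; open, the fingers measure 118 mm over their backs; the gripper's body (76 mm by 178 mm) begins 60 mm behind the grasp point.
Start: joints at [-0.096, 0.494, 1.345, -0, 1.302, -0.096], TCP at [0.625, 0, 0.214] pointing down, gripper open.
Joint ranges: [-2.91, 2.91], [-0.82, 2.16], [0.22, 2.67], [-1.22, 4.37], [0.12, 2.79], [-3.08, 3.08]. Speed limits (rad/s): [1.89, 1.89, 2.57, 3.01, 3.01, 3.01].

### API

Orientations are given as a rotation vector (axis times angle).
In Python, from bench import observe, cams, job, arm gives the robot as it stands.
- The arm moves only by the tool arm_command, never from a script. Its argument "plan" is a list of rows, each a list of 7 numbers: the shift along the tool's x, y, z in m, then the turn, a rotation vector about the tool's x, y, z in rad, then the finger opening in m, from 0 to 0.0912. In form: [[tx, ty, tz, wx, wy, wz, claw], ...]. A call has 1 to 20 rows; each row is the pose to reach, as a shift and turn from the pose commanded when the call began, along the tool's axes at that moment; what a row does not reach only later rows make up. A row lasts 1/10 s, in which the tool goes at most 50 mm and 8.59 degrees, less where a joint would pass 70% of its speed; a pose out of reach is approached as far as the arm can. A call with a gripper value outside its range is refused whole. The fingers move at their own pace and stop on an object; the grip force is fixed at half the most. Time passes only in rows, so rows that repeat a pose let the fingers close. It gives the time, the measured TCP pose, the force, the opening and the grip force at its end, in the units of the state.
- observe(): the state, without advancing time (a new reading comes with each control period).
- cams.grab_frame(name): name is "scene" or "side" or "wrist"; returns (picture, depth): 400x640x3 uint8, red, green, blue; 400x640 float32, m along the optical axis (not along the pixel's ray), 0 where there is no reading.
- cams.camera_model(name): a dict with "camera_matrix" (3x3 intrinsics, pixels), "k1" (the pictures are not rectified: a ray, as slopes to the right and down, at radius r is drawn at 1 + k1 r^2 times it, then the intrinsics apply), "eye" and "rotation" of the camera in the world. Camera axes: x right, y down, z forward; pixel columns grow to the right and rows downward; lengths in m; the calibration is good to about 2 mm. A picture is of the moment at which its call begins: read the wrist's pose just before it. camera_model takes no time and is no camera call; for the wrist camera it gives the pose at the moment of the call.
- job.finish_job(): hands the job in; it is judged then, once.
Trained networks look in the newest picture that a camera, given by its name, has taken for a name from the list of things; names that differ only in an ending like _2 or _b are one class to them, and where a whole thing is asked for, a point or a joint stands for the part that bears it (a point fixed in the world has none). Each returns a list of dicts, best first, with "p" (0 to 1); they miss things now and then, are a little off and sometimes report something else, mostly with a low value. They report only what shows in the picture. A call takes as long as a camera call. They do not tell look-alikes from the thing itself.
- cams.masks_of(camera, label): "mask" (400x640 bool, what is visible of it) and "point" ([column, row] in pixels, amid what is visible of it).
The state is a dict: "time_s": time; "joints": joint angles; "qd": joint speeds; "tau": joint torques, N m; "tcp_pos": TCP position; "tcp_rot": TCP orientation; "contact_force": force on the tool from outside, world axes, zero at the start; "torque": the same for the moment, N m; "grip_width": finger opening in m; "gripper_force": force on a finger pad.
Only numpy, scipy, OpenCV 4.12 (cv2) and the standard library are available. Lean on these libraries where they do the work, as an engineer would, in place of code of your own. Each camera call takes 0.05 s, during which the arm holds its last target. There are 200 camera calls.

### The job

Take the hand pusher from its stand and, touching the cover with nothing but the pusher, slide the cover along the fixture's channel until it lies over the pocket against the end stop, then press it straight down until it snaps fully home under the spring catches on both sides. Then put the pusher back standing upright in its stand.

Things in the scene. Friction and masses are not known exactly. Their poses are not given: they have to be found in the camera images.
- fixture: Aluminium press-in fixture fixed to the table, 156 x 80 mm, 41 mm high. Origin: on the table, under the centre of its pocket; z up, x along the channel towards the pocket and end stop, y across to the left. Channel 45.5 mm wide between rails with tops at z = 41 mm; its floor, z = 35 mm, runs from x = -118 (open end) to -23.5 mm, where the pocket begins.
- pocket (a point): Centre of the pocket's floor, 25 mm above the fixture's origin, axes as the fixture's. The pocket is 47 mm along x (-23.5 to +23.5), 45.5 mm wide and 10 mm deep below the channel floor; at x = +23.5 mm the end stop closes it and stands 6 mm above the channel floor. A cover slid against the stop is at x = +1.5 mm.
- catch (a point): Tip of the left spring catch: 24 mm long, middle of the pocket's left wall, reaching 2.5 mm in (the right wall has the same). Its sloping top starts 0.4 mm below the channel floor, its flat underside is 4.6 mm above the pocket floor. A cover over the pocket rests on both slopes, about 1 mm below the channel floor; some 8 to 16 N straight down snaps it past them.
- cover: Grey moulded snap-in cover, about 60 g, 44 x 44 x 10 mm, flat top: the bottom 4 mm is the 44 x 44 mm rim that the catches hold, the upper 6 mm is 44 mm along x and 37 along y. Origin: centre of its underside, z up, x along the fixture's x. It lies loose on the channel floor. When home its origin is 25 mm and its top 35 mm above the table.
- pusher: Hand pusher, about 220 g, 106 mm tall, upright in its stand. Origin: centre of its underside, z up. From below: flat round white foot 32 mm across to z = 14 mm, steel neck 16 mm across, steel collar 38 mm across at z = 38 to 44 mm, square wooden grip 24 x 24 mm (faces along its x and y) at z = 44 to 104 mm. Grasp the grip from above.
- stand: Stand for the pusher, fixed to the table: a low square dark steel tray, 58 x 58 mm outside, 50 x 50 mm inside, walls 14 mm high. Origin: centre of its underside on the table, z up. Its inner floor is 4 mm above the table.
There are look-alikes about, which are no part of the job. Leave any red look-alike of the pusher alone.

How it is judged:
By the outcome, as a careful person would: the job done as asked, in the order asked, and still so for the second after the job is handed in, with the robot touching nothing.
It also fails if it takes over 48 s, if anything falls off the work surface, if the arm or the gripper's body presses on something with over 40 N, if the wrist force passes 120 N, or if a joint passes its speed limit or range.

## Working session

There is one attempt and no reset: what is moved stays moved. The work goes in short steps, Python scripts to look and compute and a tool call to move; the robot and the scene stay as the last step left them, time stands still between calls to the robot, and variables do not carry over. Pictures are saved under pics/ and viewed, at most 12 in all, crops included, and the job is handed in when it is done.

Besides the shell and the picture viewer there is one more tool, called after "Emit:" in YAML: its name, and indented under it one key for each argument. arm_command: Moves the arm, as the interface text tells. Its arguments: {"type":"object","properties":{"plan":{"type":"array"}},"required":["plan"]}

```bash
mkdir -p pics; ls
cat > h.py <<'E'
import numpy as np, cv2
from bench import observe, cams, job, arm
def ray(m,px):
    K=np.array(m["camera_matrix"]); d=(np.atleast_2d(px).astype(float)-K[:2,2])/[K[0,0],K[1,1]]
    u=d.copy()
    for _ in range(20): u=d/(1+m["k1"]*(u**2).sum(1,keepdims=True))
    return np.c_[u,np.ones(len(u))]
def world(m,px,depth): return np.array(m["eye"])+(ray(m,px)*np.reshape(depth,(-1,1)))@np.array(m["rotation"]).T
def atz(m,px,z):
    r=ray(m,px)@np.array(m["rotation"]).T; e=np.array(m["eye"]); return e+r*((z-e[2])/r[:,2:])
def save(n,im): cv2.imwrite(f"pics/{n}.png",im[:,:,::-1])
def cloud(m,mask,D):
    v,u=np.nonzero(mask&(D>0)); return world(m,np.c_[u,v],D[v,u])
E
python3 - <<'E'
from h import *
np.set_printoptions(precision=4,suppress=True)
print(arm.grip_depth,observe())
ims=[]
for c in ["scene","side"]:
    m=cams.camera_model(c); I,D=cams.grab_frame(c); save(c,I); np.savez(c,I=I,D=D)
    print(c,m["eye"])
    for l in ["fixture","cover","pusher","stand"]:
        for r in cams.masks_of(c,l):
            if r["p"]<.2: continue
            P=cloud(m,r["mask"],D)
            print(l,round(r["p"],2),np.round(r["point"]),r["mask"].sum(),np.median(P,0),np.percentile(P,2,0),np.percentile(P,98,0))
E
```

```text
pics
0.0188 {'time_s': 0.0, 'joints': array([-0.0955,  0.4942,  1.3461, -0.    ,  1.3025, -0.0955]), 'qd': array([ 0.0004, -0.0003, -0.0009,  0.0006, -0.0002,  0.0012]), 'tau': array([ -0.0011, -87.8815, -38.1857,   0.0705,   0.0534,  -0.0002]), 'tcp_pos': array([0.6246, 0.    , 0.2134]), 'tcp_rot': array([-2.2208, -2.2208,  0.0012]), 'contact_force': array([-0.3801,  0.6362,  0.1838]), 'torque': array([0.018 , 0.0028, 0.0324]), 'gripper_force': 0.0, 'grip_width': 0.09124299550818635}
scene [-0.0524 -0.5198  0.4564]Traceback (most recent call last):
  File "<stdin>", line 11, in <module>
  File "h.py", line 13, in cloud
    v,u=np.nonzero(mask&(D>0)); return world(m,np.c_[u,v],D[v,u])
                                       ~~~~~^^^^^^^^^^^^^^^^^^^^^
  File "h.py", line 8, in world
    def world(m,px,depth): return np.array(m["eye"])+(ray(m,px)*np.reshape(depth,(-1,1)))@np.array(m["rotation"]).T
                                  ~~~~~~~~~~~~~~~~~~^~~~~~~~~~~~~~~~~~~~~~~~~~~~~~~~~~~~~~~~~~~~~~~~~~~~~~~~~~~~~~~
ValueError: operands could not be broadcast together with shapes (3,) (1704,)
```

View pics/scene.png

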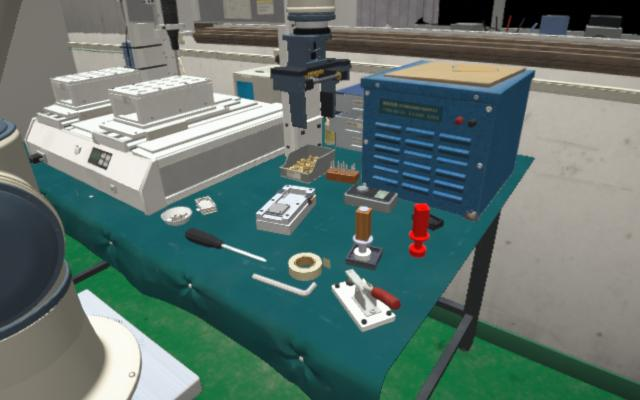

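The scene view shows the wooden-grip pusher in its dark stand at about (363,238), with the red look-alike at (420,230). The fixture is at (287,208) with the cover in it. A cover-like part lies at (205,205). The camera rotation is evidently a rotation vector, so I'll fix the helper.

```bash
cat >> h.py <<'E'
from scipy.spatial.transform import Rotation as R
_cm=cams.camera_model
def cm(c):
    m=dict(_cm(c)); r=np.array(m["rotation"],float)
    m["rotation"]=R.from_rotvec(r).as_matrix() if r.shape==(3,) else r
    return m
E
python3 - <<'E'
from h import *
np.set_printoptions(precision=4,suppress=True)
for c in ["scene","side","wrist"]:
    m=cm(c); I,D=cams.grab_frame(c); save(c,I); np.savez(c,I=I,D=D,eye=m["eye"],rot=m["rotation"])
    print(c,m["eye"],m["rotation"][:,2])
    for l in ["fixture","cover","pusher","stand"]:
        for r in cams.masks_of(c,l):
            if r["p"]<.2: continue
            P=cloud(m,r["mask"],D)
            if len(P)==0: continue
            print(l,round(r["p"],2),np.round(r["point"]),r["mask"].sum(),np.median(P,0),np.percentile(P,2,0),np.percentile(P,98,0))
E
```

```text
scene [-0.0524 -0.5198  0.4564] [ 0.7148  0.5407 -0.4434]
fixture 0.72 [288. 211.] 1811 [0.5445 0.0165 0.032 ] [ 0.477  -0.0219  0.0015] [0.6378 0.0856 0.0434]
cover 0.59 [281. 210.] 171 [0.5138 0.014  0.0454] [ 0.496  -0.0006  0.0398] [0.5365 0.0347 0.0471]
pusher 0.92 [362. 234.] 832 [ 0.5022 -0.2004  0.0632] [ 0.4944 -0.2107  0.0082] [ 0.5227 -0.1822  0.1111]
pusher 0.63 [420. 230.] 814 [ 0.5804 -0.2774  0.0563] [ 0.5712 -0.2892  0.0008] [ 0.6221 -0.2579  0.1065]
stand 0.74 [367. 263.] 464 [ 0.4998 -0.2083  0.0086] [ 0.4807 -0.2318  0.0014] [ 0.5435 -0.169   0.0155]
side [0.2667 0.5989 0.7281] [ 0.2946 -0.6699 -0.6815]
fixture 0.58 [296. 245.] 3431 [0.566  0.0515 0.0355] [ 0.4818 -0.0121  0.0027] [0.6349 0.0898 0.044 ]
cover 0.83 [326. 237.] 421 [0.5163 0.0258 0.0456] [0.4954 0.003  0.0383] [0.5381 0.0437 0.048 ]
pusher 0.89 [372. 168.] 559 [ 0.5098 -0.1849  0.0625] [ 0.4971 -0.2054  0.0114] [ 0.5261 -0.1773  0.1109]
pusher 0.83 [351. 138.] 572 [ 0.5863 -0.2658  0.0577] [ 0.5739 -0.2852  0.0011] [ 0.6054 -0.256   0.1068]
pusher 0.72 [298. 244.] 3407 [0.5659 0.0515 0.0355] [ 0.4822
[... 219 characters left out ...]
3 ] [0.6338 0.0898 0.044 ]
wrist [0.6256 0.0829 0.3854] [-0.0004 -0.2891 -0.9573]
fixture 0.61 [273. 136.] 10845 [0.577  0.0427 0.0397] [ 0.4863 -0.0109  0.0246] [0.6355 0.0867 0.0433]
cover 0.74 [209. 158.] 2060 [0.5194 0.0235 0.0456] [0.4963 0.0012 0.0387] [0.5416 0.0455 0.0473]
pusher 0.96 [218. 354.] 1449 [ 0.5178 -0.184   0.0682] [ 0.5005 -0.2004  0.018 ] [ 0.5282 -0.1768  0.104 ]
pusher 0.59 [290. 371.] 268 [ 0.5898 -0.2618  0.0135] [ 0.5758 -0.2693  0.0019] [ 0.6019 -0.2572  0.0178]
stand 0.95 [250. 339.] 446 [ 0.5355 -0.2135  0.0066] [ 0.5211 -0.2229  0.0016] [ 0.5492 -0.1925  0.0158]
stand 0.71 [270. 133.] 11084 [0.5767 0.0426 0.0396] [ 0.4862 -0.0115  0.0245] [0.6364 0.0867 0.0433]
```

View pics/side.png

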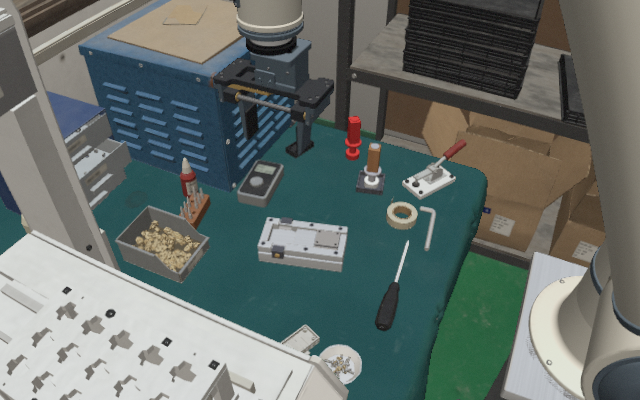

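View pics/wrist.png

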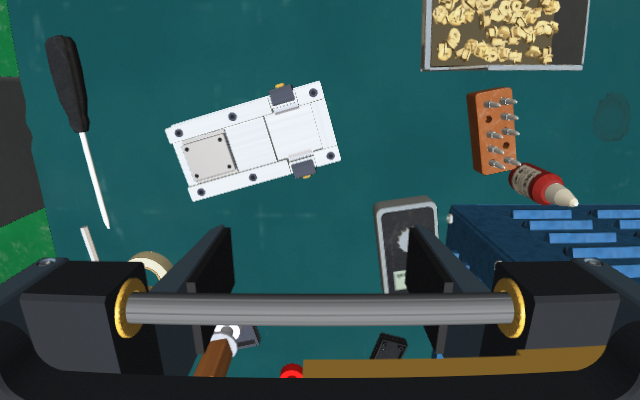

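The side view shows the true pusher at (373,165) in its dark tray and the red look-alike at (352,137). The fixture is at (303,243), with the cover at (326,238). The wrist view shows the fixture yawed about 16°, its pocket and gold catches on the right at (295,130) and the cover at (209,158). The red pusher is excluded by its colour and because it has no stand. The brown-gripped one with a white foot in the tray fits. Next I fit the poses and view an enlarged crop.

Run:
```python
from h import *
np.set_printoptions(precision=4,suppress=True)
def top(P,lo,hi):
    Q=P[(P[:,2]>lo)&(P[:,2]<hi)]
    return Q
for c in ["wrist","side","scene"]:
    m=cm(c); I,D=cams.grab_frame(c)
    for l,lo,hi in [("fixture",.036,.05),("cover",.041,.05)]:
        r=cams.masks_of(c,l)[0]; Q=top(cloud(m,r["mask"],D),lo,hi)
        b=cv2.minAreaRect((Q[:,:2]*1000).astype(np.float32)); print(c,l,b,"z",np.median(Q[:,2]))
    rs=[r for r in cams.masks_of(c,"pusher")]
    for r in rs:
        P=cloud(m,r["mask"],D); 
        if len(P)==0 or abs(np.median(P[:,0])-.51)>.02 or r["p"]<.5 or len(P)>2500: continue
        Q=top(P,.103,.2)
        if len(Q)>8: print(c,"grip top",len(Q),Q.mean(0),cv2.minAreaRect((Q[:,:2]*1000).astype(np.float32)))
    r=cams.masks_of(c,"stand")
    if c!="wrist":
        Q=cloud(m,r[0]["mask"],D); print("stand",cv2.minAreaRect((Q[:,:2]*1000).astype(np.float32)))
        v,u=np.nonzero(D>0); P=world(m,np.c_[u,v],D[v,u])
        s=(P[:,2]>.12)&(P[:,2]<.35)&(P[:,0]>.45)&(P[:,0]<.9)&(abs(P[:,1])<.45)
        s&=np.hypot(P[:,0]-.625,P[:,1])>.15
        print("tall",np.percentile(P[s],[1,5,50,95],axis=0))
m=cm("side")
a=np.load("side.npz")["I"][115:205,320:420]; b=np.load("scene.npz")["I"][195:275,335:435]
a=cv2.resize(a,(400,360),interpolation=2); b=cv2.resize(b,(400,320),interpolation=2)
save("crop",np.hstack([a,np.vstack([b,np.zeros((40,400,3),np.uint8)])]))
```

```text
wrist fixture ((560.633544921875, 36.29547882080078), (156.32022094726562, 90.52056121826172), 15.734184265136719) z 0.041323020917857306
wrist cover ((518.1964721679688, 22.086429595947266), (44.707576751708984, 43.72502517700195), 13.970268249511719) z 0.04579017001547342
wrist grip top 50 [ 0.5157 -0.1822  0.1051] ((513.0328369140625, -182.08255004882812), (5.572463512420654, 20.065357208251953), 87.65052795410156)
side fixture ((561.9095458984375, 34.96993637084961), (155.96383666992188, 92.45478057861328), 16.0700740814209) z 0.04106313736970629
side cover ((518.2714233398438, 23.723621368408203), (43.78243637084961, 44.439476013183594), 15.963119506835938) z 0.04581715634688466
side grip top 103 [ 0.5115 -0.1913  0.108 ] ((512.0814819335938, -193.7805633544922), (23.2193660736084, 26.60044288635254), 11.67782974243164)
stand ((513.884521484375, -197.7418212890625), (58.661685943603516, 59.45783615112305), 13.202400207519531)
tall [[ 0.4557 -0.218   0.1252]
 [ 0.4663 -0.1278  0.1303]
 [ 0.7721  0.3177  0.1939]
 [ 0.8855  0.4398  0.2983]]
scene fixture ((559.9296875, 32.662506103515625), (157.68893432617188, 87.67403411865234), 17.142715454101562) z 0.041292503289066446
scene cover ((515.5104370117188, 20.71953773498535), (46.87725067138672, 47.62093734741211), 17.953462600708008) z 0.04561417008551866
scene grip top 120 [ 0.5072 -0.1975  0.1085] ((510.0584411621094, -195.52267456054688), (23.470775604248047, 23.58540916442871), 13.277624130249023)
stand ((523.3668823242188, -192.71475219726562), (84.46198272705078, 65.97425079345703), 15.771355628967285)
tall [[ 0.458  -0.3347  0.1221]
 [ 0.4813 -0.3326  0.1305]
 [ 0.766  -0.1259  0.202 ]
 [ 0.8525  0.4114  0.2945]]
```

View pics/crop.png

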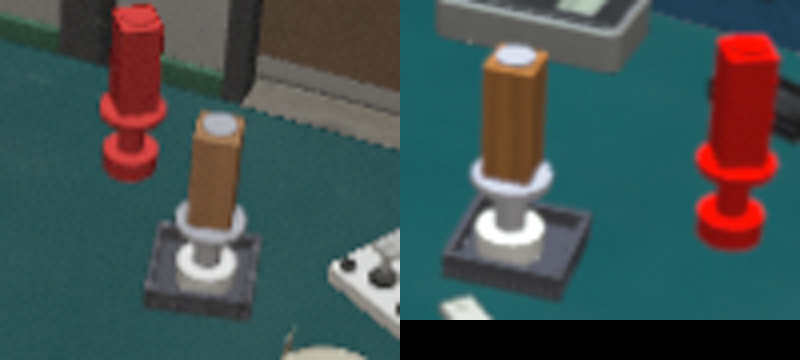

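The crop confirms it: the wooden-grip pusher with the white foot stands in the dark tray, and the red one stands loose. I take the pusher at (0.511,-0.1945) with yaw about 12.5°. The fixture origin is near (0.5995,0.0465) with yaw about 16°, and the cover is at x_f ≈ -85 mm. Now I approach.

Emit:
arm_command:
  plan:
    - [-0.04,-0.023,0,0,0,-0.1,0.0912]
    - [-0.08,-0.046,0,0,0,-0.218,0.0912]
    - [-0.12,-0.07,0,0,0,-0.218,0.0912]
    - [-0.16,-0.094,0,0,0,-0.218,0.0912]
    - [-0.1945,-0.1136,0.02,0,0,-0.218,0.0912]
    - [-0.1945,-0.1136,0.05,0,0,-0.218,0.0912]
    - [-0.1945,-0.1136,0.05,0,0,-0.218,0.0912]
    - [-0.1945,-0.1136,0.09,0,0,-0.218,0.0912]
    - [-0.1945,-0.1136,0.12,0,0,-0.218,0.0912]
    - [-0.1945,-0.1136,0.147,0,0,-0.218,0.0912]
    - [-0.1945,-0.1136,0.147,0,0,-0.218,0.0912]

```text
time_s: 2.7
tcp_pos: [0.5106, -0.1932, 0.0652]
tcp_rot: [-1.963, -2.448, 0.001]
contact_force: [0.0, -0.1, 0.9]
grip_width: 0.0911
gripper_force: 0.0
```

Emit:
arm_command:
  plan:
    - [0,0,0,0,0,0,0.05]
    - [0,0,0,0,0,0,0.02]
    - [0,0,0,0,0,0,0.0]
    - [0,0,0,0,0,0,0.0]
    - [0,0,0,0,0,0,0.0]
    - [0,0,0,0,0,0,0.0]
    - [0,0,0,0,0,0,0.0]

```text
time_s: 3.4
tcp_pos: [0.5114, -0.1945, 0.067]
tcp_rot: [1.967, 2.45, -0.0]
contact_force: [0.5, -0.1, 0.4]
grip_width: 0.0376
gripper_force: 0.0
```

Run:
```python
from h import *
m=cm("wrist"); I,D=cams.grab_frame("wrist"); save("w2",I)
```

```text
(no output)
```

View pics/w2.png

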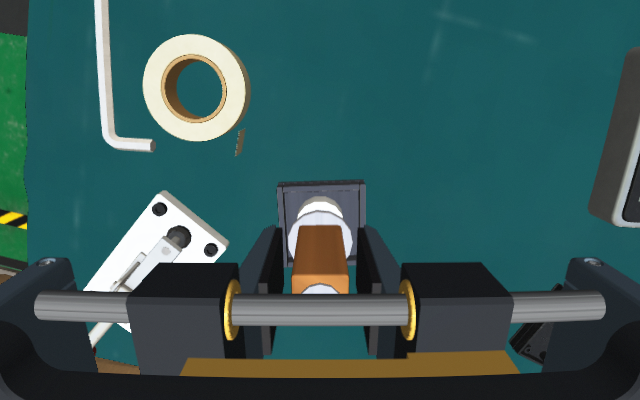

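The wrist view shows the wooden grip at (320,255), centred between the fingers and square to them, with the foot in the tray. I finish closing and lift.

Emit:
arm_command:
  plan:
    - [0,0,0,0,0,0,0.0]
    - [0,0,0,0,0,0,0.0]
    - [0,0,0,0,0,0,0.0]
    - [0,0,0,0,0,0,0.0]
    - [0,0,-0.005,0,0,0,0]
    - [0,0,-0.02,0,0,0,0]
    - [0,0,-0.05,0,0,0,0]
    - [0,0,-0.08,0,0,0,0]
    - [0,0,-0.08,0,0,0,0]

```text
time_s: 4.35
tcp_pos: [0.5132, -0.1953, 0.1506]
tcp_rot: [1.963, 2.446, 0.002]
contact_force: [-0.1, 0.1, -2.0]
grip_width: 0.0235
gripper_force: 30.0
```

Run:
```python
from h import *
np.set_printoptions(precision=4,suppress=True)
s=observe(); print(s["tcp_pos"],s["grip_width"],s["gripper_force"],s["contact_force"])
Rt=R.from_rotvec(s["tcp_rot"])
for c in ["side","scene"]:
    m=cm(c); I,D=cams.grab_frame(c); save(c+"3",I)
    for r in cams.masks_of(c,"pusher"):
        P=cloud(m,r["mask"],D)
        if len(P) and abs(np.median(P[:,0])-.51)<.02 and r["p"]>.4: 
            F=P[P[:,2]<np.percentile(P[:,2],1)+.013]
            print(c,r["p"],len(P),np.percentile(P[:,2],[0.5,2,98]),"foot",cv2.minEnclosingCircle((F[:,:2]*1000).astype(np.float32)))
```

```text
[ 0.5132 -0.1953  0.1506] 0.023456928476923357 29.997882843017578 [-0.0967  0.0646 -1.9872]
side 0.69 643 [0.0195 0.0901 0.1948] foot ((530.3985595703125, -265.02191162109375), 89.67363739013672)
scene 0.87 551 [0.0002 0.0083 0.1804] foot ((662.566650390625, -101.92630767822266), 45.47672653198242)
scene 0.74 263 [0.0356 0.0365 0.0471] foot ((521.4719848632812, 23.533098220825195), 32.659053802490234)
```

Pusher held (width 23.5 mm, 30 N). Now I carry it to a point behind the cover on the channel line, still high, and align the tool with the fixture.

Emit:
arm_command:
  plan:
    - [0.04,0,0,0,0,-0.061,0]
    - [0.08,0,0,0,0,-0.061,0]
    - [0.12,0,0,0,0,-0.061,0]
    - [0.16,-0.001,0,0,0,-0.061,0]
    - [0.19,-0.0015,0,0,0,-0.061,0]
    - [0.2076,-0.0015,0,0,0,-0.061,0]
    - [0.2076,-0.0015,0.0,0,0,-0.061,0]
    - [0.2076,-0.0015,0.0,0,0,-0.061,0]

```text
time_s: 5.35
tcp_pos: [0.4647, 0.0079, 0.1463]
tcp_rot: [-1.889, -2.509, 0.001]
contact_force: [-0.7, -0.5, -1.0]
grip_width: 0.0237
gripper_force: 30.0
```

Run:
```python
from h import *
np.set_printoptions(precision=4,suppress=True)
for k in range(3):
    s=observe(); print(s["tcp_pos"],s["tcp_rot"])
    c=["side","scene","wrist"][k]
    m=cm(c); I,D=cams.grab_frame(c); save(c+"4",I); np.savez(c+"4",I=I,D=D)
    for l in ["fixture","cover"]:
        rs=cams.masks_of(c,l)
        if not rs: continue
        P=cloud(m,rs[0]["mask"],D); Q=P[(P[:,2]>.041 if l=="cover" else P[:,2]>.036)&(P[:,2]<.05)]
        if len(Q)>20: print(c,l,rs[0]["p"],cv2.minAreaRect((Q[:,:2]*1000).astype(np.float32)))
    for r in cams.masks_of(c,"pusher"):
        P=cloud(m,r["mask"],D)
        if len(P): print(c,"pusher",r["p"],r["point"],np.median(P,0))
a=cv2.imread("pics/side4.png")[120:320,220:470]; b=cv2.imread("pics/wrist4.png")
cv2.imwrite("pics/v4.png",np.vstack([cv2.resize(a,(500,400))[:300],cv2.resize(b,(500,300))]))
```

```text
[0.4647 0.0079 0.1463] [-1.8892 -2.5089  0.0012]
side fixture 0.8 ((561.7642211914062, 33.67024612426758), (156.00454711914062, 93.05998229980469), 17.468185424804688)
side cover 0.96 ((518.2644653320312, 23.61064910888672), (43.706199645996094, 40.110843658447266), 15.253002166748047)
side pusher 0.88 [359.1, 208.2] [0.4639 0.0168 0.143 ]
[0.4652 0.0072 0.1467] [-1.892  -2.5077  0.0004]
scene fixture 0.6 ((561.366455078125, 33.64716720581055), (159.7960662841797, 88.03002166748047), 16.198728561401367)
scene cover 0.77 ((516.2166137695312, 23.68424415588379), (46.06232833862305, 43.213905334472656), 14.091950416564941)
scene pusher 0.85 [266.3, 188.0] [ 0.4596 -0.0012  0.1244]
scene pusher 0.57 [417.6, 230.7] [ 0.5802 -0.2772  0.0569]
[0.4651 0.0075 0.1469] [-1.8917 -2.5081  0.0001]
wrist fixture 0.74 ((561.0482788085938, 35.741207122802734), (155.87596130371094, 88.73172760009766), 15.901573181152344)
wrist cover 0.72 ((517.209228515625, 24.814708709716797), (43.51766586303711, 40.83534622192383), 15.261720657348633)
wrist pusher 0.78 [320.4, 252.9] [0.4627 0.0186 0.1645]
wrist pusher 0.28 [313.1, 353.9] [ 0.5075 -0.1696  0.008 ]
```

View pics/v4.png

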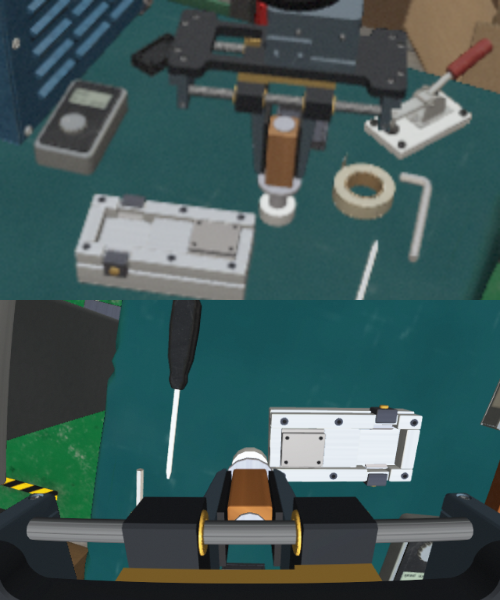

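Top half (side view): the pusher hangs upright just behind the cover. Bottom half (wrist view): the fixture is square to the tool and the foot is near the channel midline. Now I lower to about 4 mm above the channel floor and push.

Emit:
arm_command:
  plan:
    - [0,0,0.02,0,0,0,0]
    - [0,0,0.04,0,0,0,0]
    - [0,0,0.045,0,0,0,0]
    - [0,0.006,0.045,0,0,0,0]
    - [0,0.012,0.045,0,0,0,0]
    - [0,0.017,0.045,0,0,0,0]
    - [0,0.022,0.045,0,0,0,0]
    - [0,0.028,0.045,0,0,0,0]
    - [0,0.034,0.045,0,0,0,0]
    - [0,0.04,0.045,0,0,0,0]
    - [0,0.046,0.045,0,0,0,0]
    - [0,0.052,0.045,0,0,0,0]
    - [0,0.058,0.045,0,0,0,0]
    - [0,0.064,0.045,0,0,0,0]
    - [0,0.07,0.045,0,0,0,0]
    - [0,0.076,0.045,0,0,0,0]
    - [0,0.082,0.045,0,0,0,0]
    - [0,0.087,0.045,0,0,0,0]
    - [0,0.092,0.045,0,0,0,0]
    - [0,0.092,0.045,0,0,0,0]

```text
time_s: 7.95
tcp_pos: [0.5542, 0.0334, 0.1019]
tcp_rot: [1.891, 2.509, 0.001]
contact_force: [0.2, 0.3, -2.3]
grip_width: 0.0239
gripper_force: 30.0
```

Run:
```python
from h import *
np.set_printoptions(precision=4,suppress=True)
O=np.array([.5994,.046]); a=np.radians(16); ux=np.array([np.cos(a),np.sin(a)]); uy=np.array([-ux[1],ux[0]])
s=observe(); d=s["tcp_pos"][:2]-O; print("foot xf,yf",d@ux,d@uy,s["tcp_pos"][2],s["contact_force"])
for c in ["side","wrist"]:
    m=cm(c); I,D=cams.grab_frame(c); save(c+"5",I)
    for r in cams.masks_of(c,"cover")[:1]:
        P=cloud(m,r["mask"],D); Q=P[(P[:,2]>.038)&(P[:,2]<.05)]
        b=cv2.minAreaRect((Q[:,:2]*1000).astype(np.float32)); dd=np.array(b[0])/1000-O; print(c,r["p"],b,dd@ux,dd@uy,np.median(Q[:,2]))
x=cv2.imread("pics/side5.png")[170:290,230:380]; b=cv2.imread("pics/wrist5.png")[100:340,150:550]
cv2.imwrite("pics/v5.png",np.vstack([cv2.resize(x,(375,300)),cv2.resize(b,(375,225))]))
```

```text
foot xf,yf -0.04691228912786489 0.0003151910384142381 0.10190642312660247 [ 0.2207  0.2978 -2.2745]
side 0.85 ((591.9046630859375, 45.26990509033203), (43.190406799316406, 42.655784606933594), 15.568018913269043) -0.007406221704037198 0.0013641825768863892 0.0447575757290688
wrist 0.56 ((591.6659545898438, 45.00543212890625), (44.0532112121582, 44.98737716674805), 14.851009368896484) -0.007708581665599659 0.0011757518281307478 0.044365506185334025
```

View pics/v5.png

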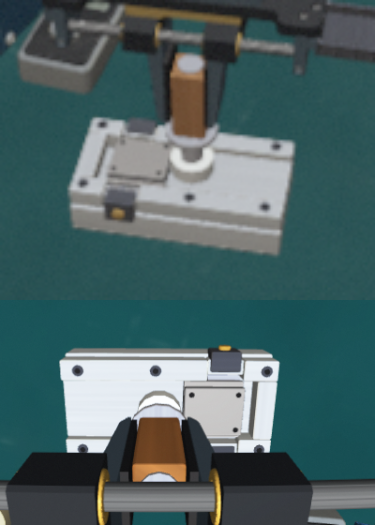

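Both views show the cover near the stop (x_f ≈ -7.5 mm) with the foot behind it. I push the remaining 9 mm slowly.

Emit:
arm_command:
  plan:
    - [0,0.003,0,0,0,0,0]
    - [0,0.005,0,0,0,0,0]
    - [0,0.007,0,0,0,0,0]
    - [0,0.008,0,0,0,0,0]
    - [0,0.009,0,0,0,0,0]
    - [0,0.009,0,0,0,0,0]

```text
time_s: 8.75
tcp_pos: [0.5623, 0.0357, 0.1019]
tcp_rot: [1.891, 2.509, 0.0]
contact_force: [0.8, 0.4, -3.0]
grip_width: 0.0238
gripper_force: 30.0
```

Emit:
arm_command:
  plan:
    - [0,0.001,0,0,0,0,0]
    - [0,0.001,0,0,0,0,0]

```text
time_s: 8.95
tcp_pos: [0.5632, 0.036, 0.1019]
tcp_rot: [1.891, 2.509, 0.0]
contact_force: [0.3, -0.1, -3.3]
grip_width: 0.0237
gripper_force: 30.0
```

Emit:
arm_command:
  plan:
    - [0,0.001,0,0,0,0,0]
    - [0,0.001,0,0,0,0,0]

```text
time_s: 9.15
tcp_pos: [0.5639, 0.0362, 0.1018]
tcp_rot: [-1.891, -2.508, 0.001]
contact_force: [-0.9, -0.6, -1.6]
grip_width: 0.0239
gripper_force: 30.0
```

Emit:
arm_command:
  plan:
    - [0,0.001,0,0,0,0,0]
    - [0,0.001,0,0,0,0,0]

```text
time_s: 9.35
tcp_pos: [0.5641, 0.0363, 0.1017]
tcp_rot: [-1.89, -2.508, 0.002]
contact_force: [-4.9, -2.9, -0.8]
grip_width: 0.0239
gripper_force: 30.0
```

Emit:
arm_command:
  plan:
    - [0,0.001,0,0,0,0,0]
    - [0,0.001,0,0,0,0,0]

```text
time_s: 9.55
tcp_pos: [0.5644, 0.0364, 0.1014]
tcp_rot: [-1.889, -2.507, 0.004]
contact_force: [-7.6, -4.1, -0.7]
grip_width: 0.0238
gripper_force: 30.0
```

Run:
```python
from h import *
np.set_printoptions(precision=4,suppress=True)
O=np.array([.5994,.046]); a=np.radians(16); ux=np.array([np.cos(a),np.sin(a)]); uy=np.array([-ux[1],ux[0]])
s=observe(); d=s["tcp_pos"][:2]-O; print("foot xf,yf",d@ux,d@uy,s["tcp_pos"][2],s["contact_force"])
for c in ["side","wrist"]:
    m=cm(c); I,D=cams.grab_frame(c); save(c+"6",I)
    for r in cams.masks_of(c,"cover")[:1]:
        P=cloud(m,r["mask"],D); Q=P[(P[:,2]>.038)&(P[:,2]<.05)]
        b=cv2.minAreaRect((Q[:,:2]*1000).astype(np.float32)); dd=np.array(b[0])/1000-O; print(c,r["p"],b,dd@ux,dd@uy,np.median(Q[:,2]))
```

```text
foot xf,yf -0.03632119055816113 0.00045395267925691605 0.10144564471269811 [-7.5578 -4.096  -0.7088]
side 0.84 ((601.181884765625, 48.2113037109375), (44.21929931640625, 44.578208923339844), 13.275824546813965) 0.002322375479562384 0.0016344875502430373 0.04347246942938143
wrist 0.65 ((601.5070190429688, 47.35609436035156), (44.37320327758789, 44.04210662841797), 18.2822265625) 0.002399186962344102 0.0007227884070239692 0.04342746946102474
```

The cover is against the stop (reaction 8.6 N, x_f ≈ 1.5–2.3 mm) with its top at about 43.5 mm, resting on the catches. I back off, rise, move over its centre and come down to just above it.

Emit:
arm_command:
  plan:
    - [0,-0.004,0,0,0,0,0]
    - [0,-0.006,0,0,0,0,0]
    - [0,-0.006,-0.01,0,0,0,0]
    - [0,-0.006,-0.022,0,0,0,0]
    - [0,0.01,-0.022,0,0,0,0]
    - [0,0.025,-0.022,0,0,0,0]
    - [0,0.0365,-0.022,0,0,0,0]
    - [0,0.0365,-0.022,0,0,0,0]
    - [0,0.0365,-0.013,0,0,0,0]
    - [0,0.0365,-0.009,0,0,0,0]
    - [0,0.0365,-0.009,0,0,0,0]
    - [0,0.0365,-0.009,0,0,0,0]

```text
time_s: 10.95
tcp_pos: [0.6006, 0.0467, 0.1107]
tcp_rot: [-1.891, -2.508, 0.001]
contact_force: [0.3, 0.2, -2.7]
grip_width: 0.0237
gripper_force: 30.0
```

Run:
```python
from h import *
np.set_printoptions(precision=4,suppress=True)
O=np.array([.5994,.046]); a=np.radians(16); ux=np.array([np.cos(a),np.sin(a)]); uy=np.array([-ux[1],ux[0]])
s=observe(); d=s["tcp_pos"][:2]-O; print("foot xf,yf",d@ux,d@uy,s["tcp_pos"][2],s["contact_force"])
for c in ["side","wrist"]:
    m=cm(c); I,D=cams.grab_frame(c); save(c+"7",I)
x=cv2.imread("pics/side7.png")[170:290,230:380]; b=cv2.imread("pics/wrist7.png")[100:340,150:550]
cv2.imwrite("pics/v7.png",np.hstack([cv2.resize(x,(400,320),interpolation=2),cv2.resize(b,(400,320))]))
```

```text
foot xf,yf 0.001357117455821311 0.0003719493096473074 0.11069579597351095 [ 0.3486  0.2075 -2.7156]
```

View pics/v7.png

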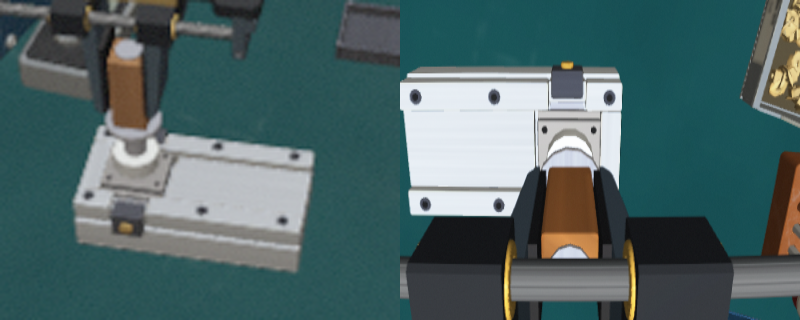

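Both views show the foot centred over the cover, which sits in the pocket opening. I press straight down in steps.

Emit:
arm_command:
  plan:
    - [0,0,0.002,0,0,0,0]
    - [0,0,0.003,0,0,0,0]
    - [0,0,0.004,0,0,0,0]
    - [0,0,0.005,0,0,0,0]
    - [0,0,0.005,0,0,0,0]

```text
time_s: 11.55
tcp_pos: [0.601, 0.0469, 0.1058]
tcp_rot: [-1.891, -2.509, 0.0]
contact_force: [-0.5, -0.8, -1.5]
grip_width: 0.0237
gripper_force: 30.0
```

Emit:
arm_command:
  plan:
    - [0,0,0.001,0,0,0,0]
    - [0,0,0.002,0,0,0,0]
    - [0,0,0.002,0,0,0,0]

```text
time_s: 11.85
tcp_pos: [0.6011, 0.0468, 0.1042]
tcp_rot: [1.891, 2.509, 0.0]
contact_force: [-2.0, -0.0, 4.1]
grip_width: 0.0239
gripper_force: 30.0
```

Emit:
arm_command:
  plan:
    - [0,0,0.001,0,0,0,0]
    - [0,0,0.002,0,0,0,0]
    - [0,0,0.002,0,0,0,0]

```text
time_s: 12.15
tcp_pos: [0.6011, 0.0468, 0.102]
tcp_rot: [1.891, 2.509, 0.0]
contact_force: [-0.2, 0.5, -2.3]
grip_width: 0.0239
gripper_force: 30.0
```

Emit:
arm_command:
  plan:
    - [0,0,0.001,0,0,0,0]
    - [0,0,0.002,0,0,0,0]
    - [0,0,0.003,0,0,0,0]
    - [0,0,0.003,0,0,0,0]

```text
time_s: 12.55
tcp_pos: [0.6009, 0.0469, 0.0987]
tcp_rot: [-1.891, -2.508, 0.0]
contact_force: [-0.0, -0.4, -2.6]
grip_width: 0.0239
gripper_force: 30.0
```

Emit:
arm_command:
  plan:
    - [0,0,0.001,0,0,0,0]
    - [0,0,0.002,0,0,0,0]
    - [0,0,0.002,0,0,0,0]

```text
time_s: 12.85
tcp_pos: [0.6011, 0.0468, 0.0978]
tcp_rot: [1.891, 2.508, 0.0]
contact_force: [-5.3, -0.9, 15.5]
grip_width: 0.0237
gripper_force: 30.0
```

Emit:
arm_command:
  plan:
    - [0,0,0.001,0,0,0,0]
    - [0,0,0.002,0,0,0,0]
    - [0,0,0.002,0,0,0,0]

```text
time_s: 13.15
tcp_pos: [0.6014, 0.0466, 0.0972]
tcp_rot: [1.89, 2.508, 0.001]
contact_force: [-10.7, -2.1, 38.6]
grip_width: 0.0239
gripper_force: 30.0
```

The press met a hard bottom at the height expected for home (38 N). I lift clear and look.

Emit:
arm_command:
  plan:
    - [0,0,-0.005,0,0,0,0]
    - [0,0,-0.015,0,0,0,0]
    - [0,0,-0.05,0,0,0,0]
    - [-0.04,0,-0.065,0,0,0,0]
    - [-0.08,0,-0.065,0,0,0,0]
    - [-0.08,0,-0.065,0,0,0,0]
    - [-0.08,0,-0.065,0,0,0,0]

```text
time_s: 13.85
tcp_pos: [0.6231, -0.0308, 0.16]
tcp_rot: [-1.893, -2.507, -0.0]
contact_force: [1.0, 0.9, -1.7]
grip_width: 0.0236
gripper_force: 30.0
```

Run:
```python
from h import *
np.set_printoptions(precision=4,suppress=True)
O=np.array([.5994,.046]); a=np.radians(16); ux=np.array([np.cos(a),np.sin(a)]); uy=np.array([-ux[1],ux[0]])
ims=[]
for c in ["side","wrist"]:
    m=cm(c); I,D=cams.grab_frame(c); save(c+"8",I); ims.append(I)
    v,u=np.nonzero(D>0); P=world(m,np.c_[u,v],D[v,u]); d=P[:,:2]-O; x=d@ux; y=d@uy
    for n,lo,hi,yl,yh in [("cover front",.008,.016,-.013,.013),("cover rear",-.015,-.005,-.013,.013),("left",-.008,.012,.008,.014),("right",-.008,.012,-.014,-.008),("floor",-.09,-.05,-.015,.015)]:
        k=(x>lo)&(x<hi)&(y>yl)&(y<yh)&(P[:,2]<.06); print(c,n,k.sum(),np.median(P[k,2]) if k.any() else None)
x=ims[0][180:300,240:390]; b=ims[1]
save("v8",np.hstack([cv2.resize(x,(375,300),interpolation=2),cv2.resize(b,(425,300))]))
print(observe()["tcp_pos"])
```

```text
side cover front 46 0.0362294820736479
side cover rear 53 0.03603631417505582
side left 28 0.03569133804821345
side right 23 0.03628525070309763
side floor 255 0.03608120818601024
wrist cover front 338 0.03572515738193488
wrist cover rear 430 0.03573512218620162
wrist left 199 0.03559362254809073
wrist right 199 0.035772661363643266
wrist floor 1913 0.035746248927911395
[ 0.6227 -0.0295  0.1598]
```

View pics/v8.png

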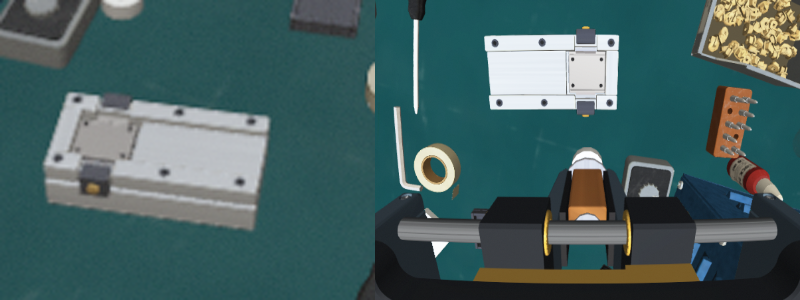

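The cover's top is level with the channel floor (35.7 mm against 35.7 mm measured) front, rear, left and right, so it is flat and home under both catches. Now I carry the pusher to above the stand.

Emit:
arm_command:
  plan:
    - [-0.025,-0.03,0,0,0,0.02,0]
    - [-0.05,-0.06,0,0,0,0.04,0]
    - [-0.075,-0.09,0,0,0,0.061,0]
    - [-0.1,-0.12,0,0,0,0.061,0]
    - [-0.12,-0.14,0,0,0,0.061,0]
    - [-0.13,-0.1515,0.01,0,0,0.061,0]
    - [-0.13,-0.1515,0.03,0,0,0.061,0]
    - [-0.13,-0.1515,0.04,0,0,0.061,0]
    - [-0.13,-0.1515,0.04,0,0,0.061,0]
    - [-0.13,-0.1515,0.04,0,0,0.061,0]

```text
time_s: 14.95
tcp_pos: [0.5136, -0.196, 0.1199]
tcp_rot: [-1.965, -2.451, -0.0]
contact_force: [0.5, 0.7, -1.1]
grip_width: 0.024
gripper_force: 30.0
```

Run:
```python
from h import *
np.set_printoptions(precision=4,suppress=True)
print(observe()["tcp_pos"])
ims=[]
for c in ["side","wrist","scene"]:
    m=cm(c); I,D=cams.grab_frame(c); save(c+"9",I); ims.append(I)
    for r in cams.masks_of(c,"stand")[:2]:
        P=cloud(m,r["mask"],D); P=P[P[:,2]<.02]
        if len(P)>30: print(c,r["p"],r["point"],cv2.minAreaRect((P[:,:2]*1000).astype(np.float32)),P[:,2].max())
x=ims[0][100:220,300:450]; b=ims[2][180:300,290:440]
save("v9",np.hstack([cv2.resize(x,(400,320),interpolation=2),cv2.resize(b,(400,320),interpolation=2)]))
```

```text
[ 0.5136 -0.196   0.1199]
side 0.71 [369.9, 179.5] ((518.1346435546875, -204.67901611328125), (60.69078826904297, 75.14576721191406), 13.858332633972168) 0.018380317543315927
wrist 0.93 [321.0, 185.2] ((514.7744140625, -195.23480224609375), (59.441688537597656, 54.828861236572266), 14.234272956848145) 0.017139332699992682
scene 0.73 [364.4, 258.3] ((522.5117797851562, -193.0904998779297), (83.9072036743164, 64.55313873291016), 14.974361419677734) 0.01630185730746786
```

View pics/v9.png

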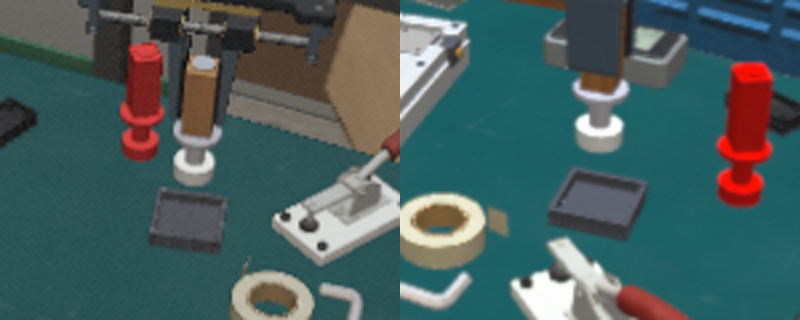

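The pusher hangs upright above the empty tray, centred to within about 2 mm. I lower it gently.

Emit:
arm_command:
  plan:
    - [0,0,0.015,0,0,0,0]
    - [0,0,0.03,0,0,0,0]
    - [0,0,0.04,0,0,0,0]
    - [0,0,0.046,0,0,0,0]
    - [0,0,0.05,0,0,0,0]
    - [0,0,0.052,0,0,0,0]
    - [0,0,0.052,0,0,0,0]

```text
time_s: 15.95
tcp_pos: [0.5133, -0.1968, 0.068]
tcp_rot: [1.967, 2.45, 0.0]
contact_force: [-0.3, 0.3, -2.3]
grip_width: 0.0237
gripper_force: 30.0
```

Emit:
arm_command:
  plan:
    - [0,0,0.001,0,0,0,0]
    - [0,0,0.001,0,0,0,0]

```text
time_s: 16.15
tcp_pos: [0.5134, -0.1968, 0.0671]
tcp_rot: [1.966, 2.45, 0.0]
contact_force: [0.0, -0.3, -2.5]
grip_width: 0.0242
gripper_force: 30.0
```

Emit:
arm_command:
  plan:
    - [0,0,0.001,0,0,0,0]
    - [0,0,0.001,0,0,0,0]

```text
time_s: 16.35
tcp_pos: [0.5134, -0.1969, 0.0663]
tcp_rot: [1.966, 2.449, 0.0]
contact_force: [-1.1, 1.0, 4.1]
grip_width: 0.0241
gripper_force: 30.0
```

Contact with the tray floor. I open the fingers slowly and withdraw.

Emit:
arm_command:
  plan:
    - [0,0,0,0,0,0,0.027]
    - [0,0,0,0,0,0,0.035]
    - [0,0,0,0,0,0,0.06]
    - [0,0,0,0,0,0,0.0912]
    - [0,0,0,0,0,0,0.0912]
    - [0,0,0,0,0,0,0.0912]
    - [0,0,0,0,0,0,0.0912]
    - [0,0,0,0,0,0,0.0912]
    - [0,0,-0.02,0,0,0,0.0912]
    - [0,0,-0.05,0,0,0,0.0912]
    - [0,0,-0.09,0,0,0,0.0912]
    - [0,0,-0.14,0,0,0,0.0912]
    - [0.04,0,-0.15,0,0,0,0.0912]
    - [0.08,0,-0.15,0,0,0,0.0912]
    - [0.1,0,-0.15,0,0,0,0.0912]
    - [0.1,0,-0.15,0,0,0,0.0912]

```text
time_s: 17.95
tcp_pos: [0.4908, -0.0969, 0.2162]
tcp_rot: [-1.964, -2.452, -0.0]
contact_force: [-0.1, 0.6, 0.5]
grip_width: 0.0909
gripper_force: 0.0
```

Run:
```python
from h import *
np.set_printoptions(precision=4,suppress=True)
ims=[]
for c in ["side","scene"]:
    m=cm(c); I,D=cams.grab_frame(c); ims.append(I)
    for r in cams.masks_of(c,"pusher"):
        P=cloud(m,r["mask"],D); Q=P[(P[:,2]>.104)&(P[:,0]<.54)]
        if len(Q)>8: print(c,r["p"],r["point"],Q.mean(0),np.percentile(P,[2,98],axis=0))
x=ims[0][100:280,230:455]; b=ims[1][170:290,240:440]
save("v10",np.hstack([cv2.resize(x,(400,320),interpolation=2),cv2.resize(b,(400,320),interpolation=2)]))
```

```text
side 0.84 [371.3, 166.9] [ 0.5131 -0.1934  0.1083] [[ 0.4987 -0.2074  0.0109]
 [ 0.5292 -0.18    0.1105]]
scene 0.86 [364.0, 234.3] [ 0.5096 -0.1993  0.1087] [[ 0.4967 -0.2132  0.0025]
 [ 0.6028 -0.1464  0.1109]]
```

View pics/v10.png

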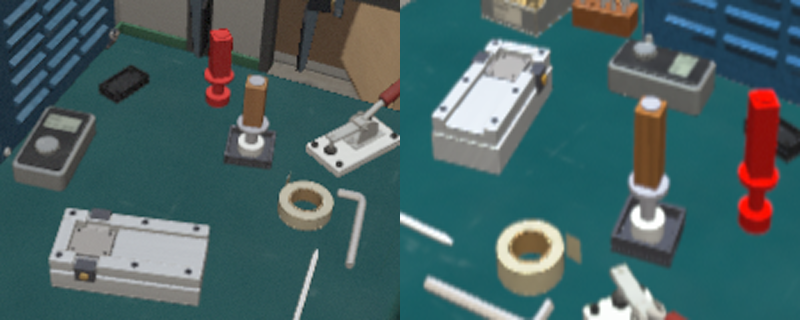

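The pusher stands upright in its tray, the cover is home, and the arm is clear of everything. I hand the job in.

```bash
python3 -c "
from bench import job
print(job.finish_job())"
```

```text
the job is handed in; nothing more can be done
None
```

I slid the cover to the end stop and pressed it home, its top measuring level with the channel floor on all sides; the pusher is back upright in its stand and I handed the job in at about 18 s.

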